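Draw a parts bin home to its stop with a drag hook

ROBOT

A 6-joint arm with a two-finger parallel gripper is mounted at the origin on the work surface. World frame = base frame: x ahead of the robot, y to its left, z up, the work surface at z = 0. Lengths are in m, angles in rad, forces in N, time in s.
With the tool pointing down it reaches from about 0.275 to 0.75 m from the base axis. Payload 10.2 kg.
Tool frame: the origin (TCP) lies midway between the tips of the shut fingers; the grasp point (between the pads) lies 19 mm behind it; z points along the fingers, y is the direction in which the jaws open and shut (so a half turn about z gives the same grasp; the last joint's range is limited). The gripper opens to 88 mm and grips with 3 to 60 N. Pads are 18 mm wide; open, the fingers measure 123 mm over their backs; the gripper's body (75 mm by 187 mm) begins 45 mm behind the grasp point.
Start: joints at [0.955, 0.313, 1.498, -0, 1.331, -0.223], TCP at [0.201, 0.485, 0.239] pointing down, gripper open.
Joint ranges: [-2.94, 2.94], [-0.97, 2.17], [0.19, 2.56], [-1.23, 4.37], [0.02, 3.11], [-2.88, 2.88]. Speed limits (rad/s): [2.39, 2.39, 3.01, 3.14, 3.14, 3.14].

INTERFACE

Orientations are given as [roll, pitch, yaw] about the fixed x, y, z axes, in that order (R = Rz(yaw) Ry(pitch) Rx(roll)).
In Python, from station import * gives the robot as it stands.
- The arm moves only by the tool jog_arm, never from a script. Its argument "deltas" is a list of rows, each a list of 5 numbers: the gripper command: -1 is shut, 1 is fully open, values between are in proportion, then the shift along the world's x, y, z in mm, then the turn about the world's z in rad. In form: [[gripper, tx, ty, tz, twist], ...]. A call has 1 to 10 rows; each row is the pose to reach, as a shift and turn from the pose commanded when the call began; what a row does not reach only later rows make up. A row lasts 1/10 s, in which the tool goes at most 50 mm and 8.59 degrees, less where a joint would pass 70% of its speed; a pose out of reach is approached as far as the arm can. A call with a gripper value outside its range is refused whole. The fingers move at their own pace and stop on an object; "force" is the grip in N (left out, the last holds). Time passes only in rows, so rows that repeat a pose let the fingers close. It gives the time, the measured TCP pose, the force and the opening at its end, in the units of the state.
- observe(): the state, without advancing time (a new reading comes with each control period).
- capture(name): name is "scene" or "top" or "wrist"; returns the picture (420x560x3 uint8, red, green, blue); there is no depth.
- camera_params(name): a dict with "intrinsics" (3x3 intrinsics, pixels), "xyz" and "rotation" of the camera in the world. Camera axes: x right, y down, z forward; pixel columns grow to the right and rows downward; lengths in m; the calibration is good to about 2 mm. A picture is of the moment at which its call begins: read the wrist's pose just before it. camera_params takes no time and is no camera call; for the wrist camera it gives the pose at the moment of the call.
- close_job(): hands the job in, once; it reports no verdict.
The state is a dict: "t": time; "qpos": joint angles; "dq": joint speeds; "joint_torque": joint torques, N m; "tool_pos": TCP position; "ee_rot": TCP orientation; "wrist_force": force on the tool from outside, world axes, zero at the start; "moment": the same for the moment, N m; "finger_gap": finger opening in m.
Only numpy, scipy, OpenCV 4.12 (cv2) and the standard library are available. Lean on these libraries where they do the work, as an engineer would, in place of code of your own. Each camera call takes 0.05 s, during which the arm holds its last target.

TASK

Take the drag hook from its rubber mat, put its blade into the empty front pocket of the black parts bin standing deep in the pipe lane, and drag the bin gently forward until you feel it come home against the rubber bumper of the stop, then hold a light but definite pull there for about a second. Unhook, leaving the bin resting on the bumper, and stand the drag hook back on its mat, upright and lined up as you found it. Move the bin only with the hook, keep it flat on its board, never pull or press it with more than 20 N, and leave the other bin and the boxes alone.

Things in the scene. Friction and masses are not known exactly. Their poses are not given: they have to be found in the camera images.
- rack: fixed pipe-rack lane: white board 320 x 160 mm, top 40 mm above the bench, between two beige pipes (108 mm apart inside, tops 68 mm above the bench). Origin: under the board's centre at bench height. x runs along the lane from front (robot's side) to back, z up. Two uprights and a crossbar, 235 mm high, stand at x = +146 mm. Place and yaw differ at each start
- stop: fixed steel plate, 10 mm thick (x), 50 wide, 55 high, on the board near the lane's front end. Origin: centre of its underside, x as the lane's. Through it, 42 mm up, goes a set-screw with a 22 mm rubber bumper facing the bin. The bumper's face lies 11 to 35 mm along x from the origin: its setting differs each time, is not measured and must be felt. It gives 1 mm per 8 N
- bin: loose open black bin, 140 (x) x 100 (y) x 60 mm high, walls 5 mm, floor 4 mm, 0.4 to 0.8 kg, in the lane with 4 mm of play each side, 55 to 105 mm short of home. Origin: centre of its underside; x to its back, z up. Its back part holds metal blocks. Slides on the board with an unknown 1 to 5 N of friction. Not to be touched by the gripper
- bin_pocket (a point): centre of the floor of the bin's empty front pocket, 38 mm ahead (-x) of the bin's origin and 4 mm above its underside. The pocket is 53 mm long (x) and 90 mm wide, between the bin's front wall (inner face 27 mm ahead of this point, top 56 mm above it) and a divider 26 mm behind it
- hook: the whole drag hook: x from handle to blade, z up when it stands. Origin: level with the underside of its feet, under the middle of the handle
- hook_grip (a point): centre of the handle of the loose drag hook (0.2 kg), 55 mm above its feet. The handle is a bar 110 (x) x 24 (y) x 24 mm. A steel shaft 20 mm wide, 10 high runs on along +x at the same height to the blade. A rear foot plate 36 mm wide, 6 thick at x = -58 mm (top 67 mm above the feet) and the blade carry it, so that it stands like a bridge
- hook_tip (a point): middle of the lower edge of the hook's blade: 150 mm along x from the grip centre and 55 mm below it. The blade is a flat steel plate square to x, 36 mm wide, 6 mm thick, 60 mm high, hanging down 50 mm below the shaft
- mat: fixed black rubber mat, 270 x 90 x 3 mm, reaching 90 mm behind and 180 mm ahead (x) of its origin, which is at bench height. The hook stands on it at the start, lined up along its x
- mat_spot (a point): point on the mat's top above its origin, over which the middle of the hook's handle belongs
- spare_bin: bystander: loose black bin 130 x 90 x 50 mm with stock, on the bench on the other side of the lane from the mat. Origin: centre of its underside
- carton: bystander: cardboard carton 90 x 75 x 60 mm on the bench. Origin: centre of its underside
- white_box: bystander: white box 80 x 60 x 45 mm on the bench. Origin: centre of its underside

How it is judged:
By the outcome, as a careful person would: the job done as asked, in the order asked, and still so for the second after the job is handed in, with the robot touching nothing.
It also fails if it takes over 72 s, if anything falls off the work surface, if the arm or the gripper's body presses on something with over 40 N, if the wrist force passes 120 N, or if a joint passes its speed limit or range.

## Working session

There is one attempt and no reset: what is moved stays moved. The work goes in short steps, Python scripts to look and compute and a tool call to move; the robot and the scene stay as the last step left them, time stands still between calls to the robot, and variables do not carry over. Pictures are saved under pics/ and viewed, and the job is handed in when it is done.

Besides the shell and the picture viewer there is one more tool, called as a command line: name --pt "numbers of a row" for each row, then --argument value for the rest. jog_arm: Moves the arm, as the interface text tells. Its arguments: {"type":"object","properties":{"deltas":{"type":"array","items":{"type":"array","items":{"type":"number"}}},"force":{"type":"number"}},"required":["deltas"]}

```bash
mkdir -p pics; ls; python3 - <<'E'
from station import *
import cv2
print(observe())
for n in ["scene","top","wrist"]:
    p=camera_params(n); print(n,p)
    im=capture(n); cv2.imwrite(f"pics/{n}0.png",im[:,:,::-1])
E
```

```text
pics
{'t': 0.0, 'qpos': array([ 9.54580970e-01,  3.13457113e-01,  1.49843293e+00,  2.53986979e-05,
        1.33098262e+00, -2.23365421e-01]), 'dq': array([ 0.00105933, -0.00035137,  0.00027546,  0.00051915,  0.00015982,
       -0.00065144]), 'joint_torque': array([-6.80893536e-04, -4.02213550e+01, -2.52268410e+01,  6.94517652e-02,
        3.53021175e-02, -7.26537746e-05]), 'tool_pos': array([0.20082825, 0.48481008, 0.23815899]), 'ee_rot': array([-3.14034991e+00, -3.07588778e-04,  2.74873648e+00]), 'wrist_force': array([-1.01250393,  0.89464453,  0.07229622]), 'moment': array([ 0.02903448, -0.02162539,  0.01347684]), 'finger_gap': 0.0883167644853827}
scene {'intrinsics': array([[392.63882734,   0.        , 273.41132081],
       [  0.        , 392.63882734, 213.14972048],
       [  0.        ,   0.        ,   1.        ]]), 'xyz': array([0.95394116, 0.44796219, 0.94957974]), 'rotation': array([-2.55760885, -0.01450901,  2.48125038])}
top {'intrinsics': array([[424.20809554,   0.        , 281.71545428],
       [  0.        , 424.20809554, 210.6266907 ],
       [  0.        ,   0.        ,   1.        ]]), 'xyz': array([ 0.43995181, -0.02261056,  1.06716977]), 'rotation': array([-2.99574372,  0.00390944, -1.57688001])}
wrist {'intrinsics': array([[322.17446968,   0.        , 284.43514367],
       [  0.        , 322.17446968, 207.48083225],
       [  0.        ,   0.        ,   1.        ]]), 'xyz': array([0.13183371, 0.51363615, 0.38437076]), 'rotation': array([2.84685834e+00, 9.51427721e-04, 1.17864377e+00])}
```

View pics/scene0.png

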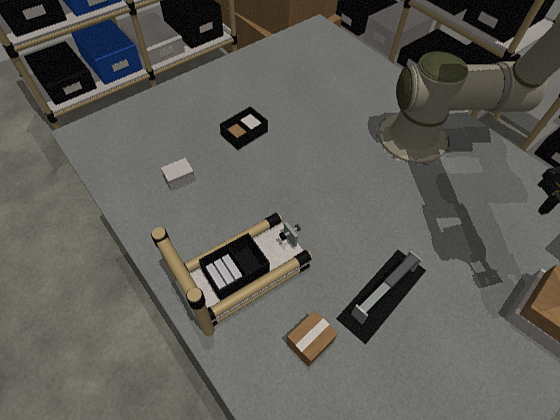

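View pics/top0.png

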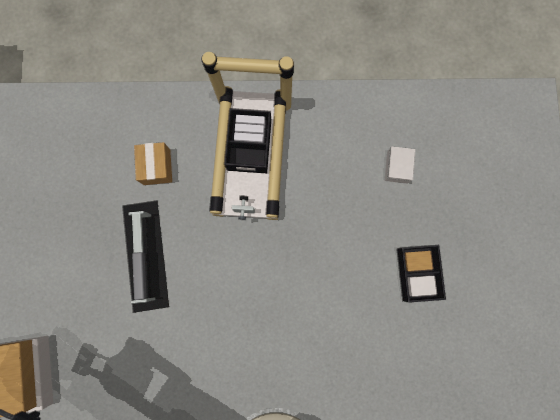

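View pics/wrist0.png

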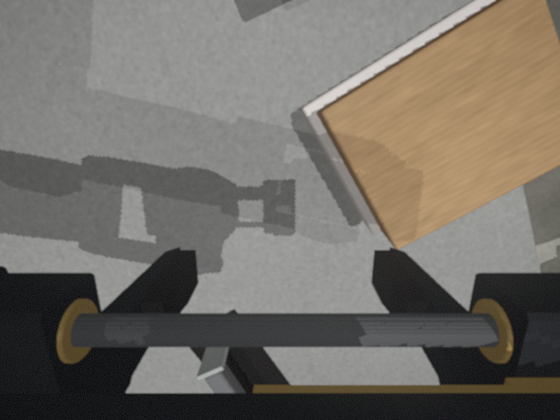

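```bash
cat > h.py <<'E'
from station import *
import cv2, numpy as np
from scipy.spatial.transform import Rotation as Ro
def Rm(e): return Ro.from_euler('xyz',e).as_matrix()
def ray(p,u,v):
    d=Rm(p['rotation'])@np.linalg.inv(p['intrinsics'])@np.array([u,v,1.]); return np.array(p['xyz']),d/np.linalg.norm(d)
def onz(p,u,v,z):
    o,d=ray(p,u,v); return o+d*(z-o[2])/d[2]
def proj(p,X):
    q=p['intrinsics']@(Rm(p['rotation']).T@(np.array(X)-p['xyz'])); return q[:2]/q[2]
def tri(p1,a,p2,b):
    o1,d1=ray(p1,*a);o2,d2=ray(p2,*b)
    s=np.linalg.lstsq(np.stack([d1,-d2],1),o2-o1,rcond=None)[0]
    A=o1+s[0]*d1;B=o2+s[1]*d2
    return (A+B)/2,np.linalg.norm(A-B)
def crop(src,dst,x,y,w,h,k):
    im=cv2.imread(src)[y:y+h,x:x+w]; cv2.imwrite(dst,cv2.resize(im,None,fx=k,fy=k,interpolation=cv2.INTER_CUBIC))
E
python3 - <<'E'
from h import *
crop('pics/top0.png','pics/t_hook.png',110,190,70,130,4.6)
crop('pics/top0.png','pics/t_rack.png',195,80,110,145,4)
crop('pics/scene0.png','pics/s_hook.png',330,240,110,110,5)
crop('pics/scene0.png','pics/s_rack.png',140,200,180,140,4)
E
```

```text
(no output)
```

View pics/t_hook.png

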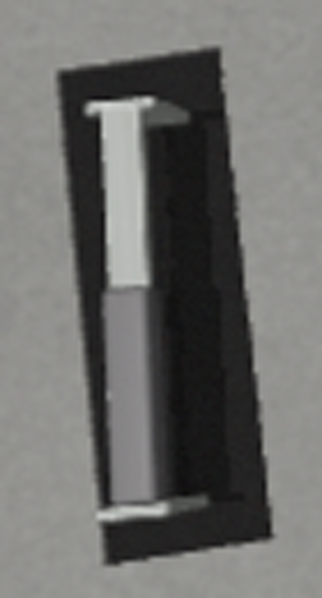

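View pics/t_rack.png

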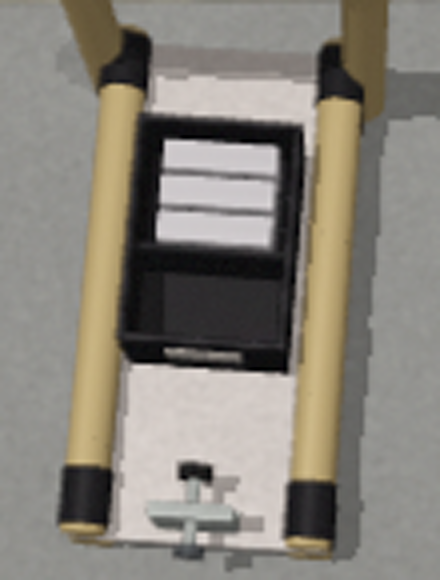

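View pics/s_hook.png

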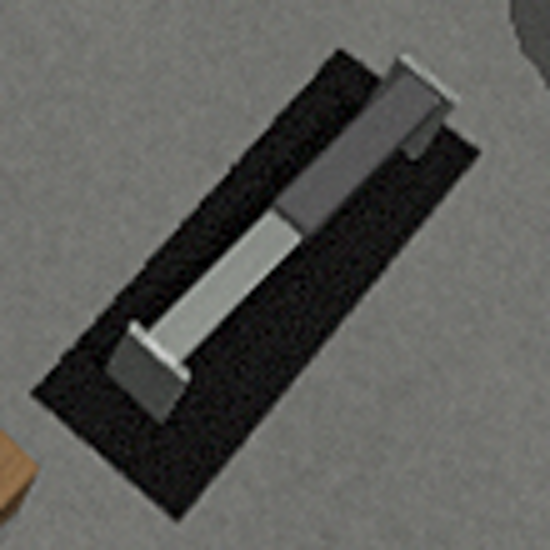

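View pics/s_rack.png

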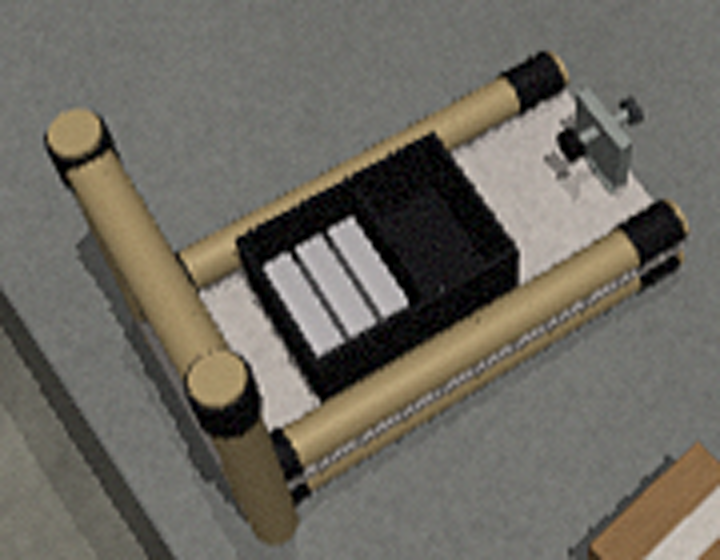

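```bash
cat >> h.py <<'E'
class C:
    def __init__(s,p,x,y,k): s.p,s.x,s.y,s.k=p,x,y,k
    def px(s,a): return (s.x+(a[0]+.5)/s.k-.5, s.y+(a[1]+.5)/s.k-.5)
    def z(s,a,z): return onz(s.p,*s.px(a),z)
np.set_printoptions(precision=4,suppress=True)
E
python3 - <<'E'
from h import *
T=camera_params('top');S=camera_params('scene')
th=C(T,110,190,4.6);sh=C(S,330,240,5);tr=C(T,195,80,4);sr=C(S,140,200,4)
def t3(a,A,b,B,n):
    X,e=tri(a.p,a.px(A),b.p,b.px(B)); print(n,X*1000,'err',e*1000)
print('mat top:');m=[th.z(a,.003) for a in [(58,72),(220,48),(271,538),(105,564)]]
for a in m: print(a)
ms=[sh.z(a,.003) for a in [(178,521),(33,392),(340,48),(481,152)]]
print('mat scene');
for a in ms: print(a)
t3(th,(85,107),sh,(188,380),'blade +y');t3(th,(157,101),sh,(132,324),'blade -y')
t3(th,(100,519),sh,(458,102),'foot +y')
t3(th,(104,288),sh,(303,238),'handle front +y')
print('rack')
t3(tr,(133,362-18),sr,(516,253),'bin front +y top')  # guess
print('stop');t3(tr,(147,510),sr,(632,140),'?')
t3(tr,(194,468),sr,(568,143),'bumper')
for n,a in dict(blk=(134,116),brr=(302,128),bfr=(289,372),bfl=(121,345)).items(): print(n,tr.z(a,.1))
for n,a in dict(bl=(240,240),fl=(434,134),fr=(519,252),br=(322,392)).items(): print('sc',n,sr.z(a,.1))
E
```

```text
mat top:
[0.6128 0.3863 0.003 ]
[0.6257 0.2971 0.003 ]
[0.3599 0.2601 0.003 ]
[0.3469 0.3483 0.003 ]
mat scene
[0.614  0.3885 0.003 ]
[0.6261 0.3003 0.003 ]
[0.3613 0.2618 0.003 ]
[0.3484 0.3501 0.003 ]
blade +y [584.8823 349.165   60.4715] err 0.05907126865130265
blade -y [587.1257 312.8498  59.8786] err 2.3750199380731485
foot +y [374.3044 330.9901  62.7617] err 0.06263970876996403
handle front +y [490.8091 333.8959  62.6728] err 0.8005055561200961
rack
bin front +y top [692.458  109.5005  82.72  ] err 4.031576060411318
stop
? [590.6266  97.6874  97.1323] err 2.385473930663413
bumper [618.3122  70.7499  84.9986] err 0.492893792398357
blk [0.8293 0.1069 0.1   ]
brr [0.821  0.0065 0.1   ]
bfr [0.672  0.0144 0.1   ]
bfl [0.6889 0.1128 0.1   ]
sc bl [0.8225 0.0103 0.1   ]
sc fl [0.687 0.021 0.1  ]
sc fr [0.6945 0.1183 0.1   ]
sc br [0.8366 0.1201 0.1   ]
```

```bash
python3 - <<'E'
from h import *
p=camera_params('wrist');o=observe()
print(proj(p,o['tool_pos']))
R=Rm(o['ee_rot'])
for uv in [(280,0),(280,210),(280,250),(60,100),(500,100)]:
    X=onz(p,*uv,.06); print(uv,R.T@(X-o['tool_pos']))
print(R.T@(p['xyz']-o['tool_pos']), R.T@Rm(p['rotation']))
E
```

```text
[284.2314 265.5159]
(280, 0) [ 0.1671 -0.0039  0.1783]
(280, 210) [-0.0265 -0.0045  0.1783]
(280, 250) [-0.0725 -0.0047  0.1783]
(60, 100) [ 0.0834 -0.2145  0.1785]
(500, 100) [0.0837 0.206  0.1781]
[ 0.0748  0.     -0.1461] [[ 0.0007 -0.9568 -0.2907]
 [ 1.      0.0006  0.0004]
 [-0.0002 -0.2907  0.9568]]
```

jog_arm --pt "1 234 -167 0 -1.35" --pt "1 234 -167 0 -1.35" --pt "1 234 -167 0 -1.35" --pt "1 234 -167 0 -1.35" --pt "1 234 -167 0 -1.35" --pt "1 234 -167 0 -1.35" --pt "1 234 -167 0 -1.35" --pt "1 234 -167 0 -1.35" --pt "1 234 -167 0 -1.35" --pt "1 234 -167 0 -1.35" --force 50

```text
t: 1.15
tool_pos: [0.4349, 0.3179, 0.2385]
ee_rot: [-3.141, 0.0, 1.397]
wrist_force: [-0.6, 0.2, -0.5]
finger_gap: 0.0881
```

jog_arm --pt "1 0 0 0 -1.3" --pt "1 0 0 0 -1.3" --pt "1 0 0 0 -1.3" --pt "1 0 0 0 -1.3" --pt "1 0 0 0 -1.3" --pt "1 0 0 0 -1.3" --pt "1 0 0 0 -1.3" --pt "1 0 0 0 -1.3" --pt "1 0 0 0 -1.3" --pt "1 0 0 0 -1.3"

```text
t: 2.15
tool_pos: [0.4349, 0.318, 0.2386]
ee_rot: [3.142, 0.0, 0.102]
wrist_force: [-0.4, -0.4, -0.2]
finger_gap: 0.0881
```

```bash
cat >> h.py <<'E'
import json
def snap(name,f):
    o=observe();p=camera_params(name); im=capture(name)
    cv2.imwrite(f'pics/{f}.png',im[:,:,::-1])
    json.dump({k:np.array(v).tolist() for k,v in p.items()},open(f'pics/{f}.json','w'))
    print('t',o['t'],'tool',o['tool_pos'],o['ee_rot'],'F',o['wrist_force'],'gap',o['finger_gap']); return p
def load(f): return {k:np.array(v) for k,v in json.load(open(f'pics/{f}.json')).items()}
E
python3 -c "
from h import *
snap('wrist','w1')"
```

```text
t 2.15 tool [0.4349 0.318  0.2386] [3.1415 0.0002 0.1018] F [-0.3575 -0.4123 -0.2276] gap 0.08807232208750304
```

View pics/w1.png

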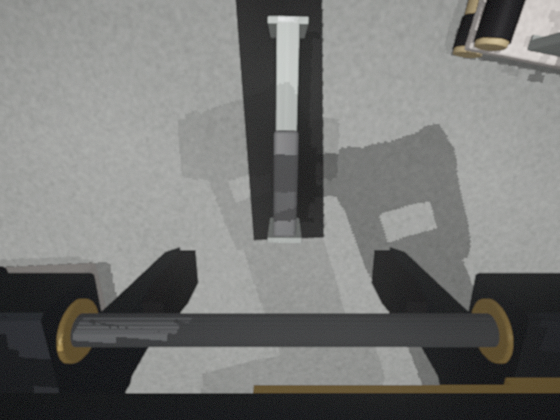

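```bash
python3 - <<'E'
from h import *
crop('pics/w1.png','pics/w1a.png',225,0,120,125,4.8)
crop('pics/w1.png','pics/w1b.png',225,120,120,125,4.8)
E
```

```text
(no output)
```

View pics/w1a.png

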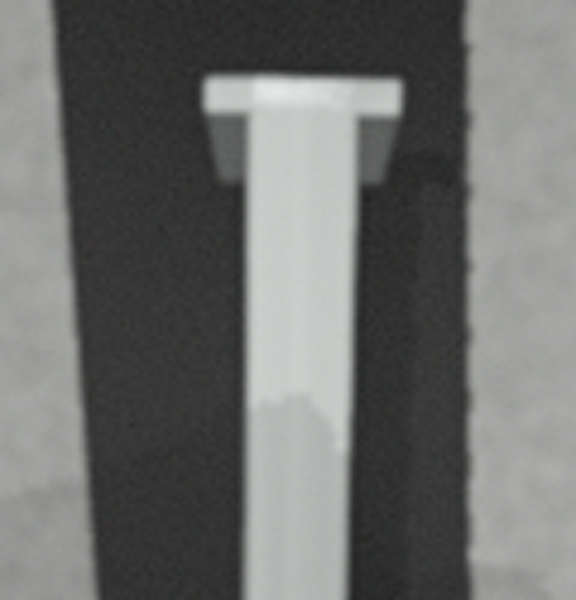

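View pics/w1b.png

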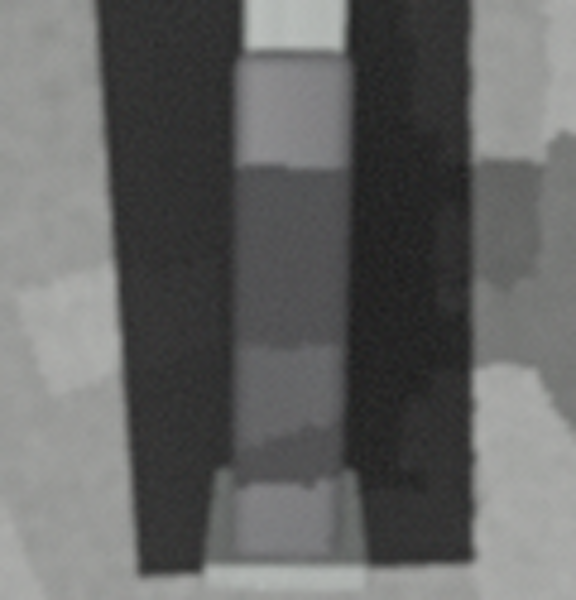

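```bash
python3 - <<'E'
from h import *
p=load('w1');a=C(p,225,0,4.8);b=C(p,225,120,4.8)
T=camera_params('top');th=C(T,110,190,4.6);S=camera_params('scene');sh=C(S,330,240,5)
for n,c,q,z in [('blade L front',a,(203,77),.063),('blade R',a,(403,80),.063),('blade L rear',a,(203,113),.063),
 ('hf L',b,(236,54),.070),('hf R',b,(352,54),.070),('hr L',b,(235,555),.07),('hr R',b,(338,555),.07),('footL',b,(205,590),.07),('footR',b,(366,590),.07),
 ('matL0',a,(53,0),.003),('matL1',b,(139,575),.003),('matR1',b,(474,562),.003),('matR0',a,(466,0),.003),('shaftL0',a,(246,115),.063),('shaftR0',a,(358,115),.063),('shaftL1',b,(242,50),.063),('shaftR1',b,(349,50),.063)]:
    print(n,c.z(q,z)*1000)
def t3(a,A,b,B,n):
    X,e=tri(a.p,a.px(A),b.p,b.px(B)); print(n,X*1000,'err',e*1000)
t3(a,(203,77),sh,(188,380),'blade +y'); t3(a,(403,80),sh,(132,324),'blade -y')
t3(a,(203,77),th,(85,105),'blade +y T')
t3(b,(205,590),sh,(458,102),'foot +y');t3(b,(236,54),sh,(303,238),'hf +y')
t3(b,(139,575),sh,(481,152),'mat rear +y');t3(b,(474,562),sh,(340,48),'mat rear -y')
E
```

```text
blade L front [587.2447 349.172   63.    ]
blade R [590.5269 312.493   63.    ]
blade L rear [581.3677 348.6612  63.    ]
hf L [489.5321 333.7425  70.    ]
hf R [491.8882 310.8544  70.    ]
hr L [383.272  324.0601  70.    ]
hr R [385.5779 301.6758  70.    ]
footL [374.3625 329.8608  70.    ]
footR [377.9927 294.6221  70.    ]
matL0 [612.9542 387.0163   3.    ]
matL1 [347.9552 348.6133   3.    ]
matR1 [360.7744 260.4621   3.    ]
matR0 [622.0671 298.4327   3.    ]
shaftL0 [581.8543 340.7093  63.    ]
shaftR0 [583.9775 320.0722  63.    ]
shaftL1 [489.9849 332.7878  63.    ]
shaftR1 [492.205  311.2217  63.    ]
blade +y [586.7508 349.3311  64.7267] err 0.5934102412269904
blade -y [589.3439 313.7108  66.9465] err 2.1430285961118845
blade +y T [586.5385 348.9442  62.2169] err 1.8203767664805242
foot +y [366.5565 329.8035  51.3475] err 0.7608307257444573
hf +y [488.9597 333.574   58.8726] err 0.9644028525756126
mat rear +y [345.4061 349.2747  -2.2676] err 0.8833456720054859
mat rear -y [359.821  260.7131   0.6626] err 1.2900234921195448
```

jog_arm --pt "1 185 -258 40 -0.15" --pt "1 185 -258 40 -0.15" --pt "1 185 -258 40 -0.15" --pt "1 185 -258 40 -0.15" --pt "1 185 -258 40 -0.15" --pt "1 185 -258 40 -0.15" --pt "1 185 -258 40 -0.15" --pt "1 185 -258 40 -0.15" --pt "1 185 -258 40 -0.15" --pt "1 185 -258 40 -0.15"

```text
t: 3.2
tool_pos: [0.6194, 0.0613, 0.2787]
ee_rot: [-3.141, 0.0, -0.048]
wrist_force: [0.6, -0.6, 0.9]
finger_gap: 0.0883
```

```bash
python3 -c "
from h import *
snap('wrist','w2')"
```

```text
t 3.2 tool [0.6194 0.0613 0.2787] [-3.1414  0.0003 -0.048 ] F [ 0.5954 -0.5923  0.9043] gap 0.0882811993694214
```

View pics/w2.png

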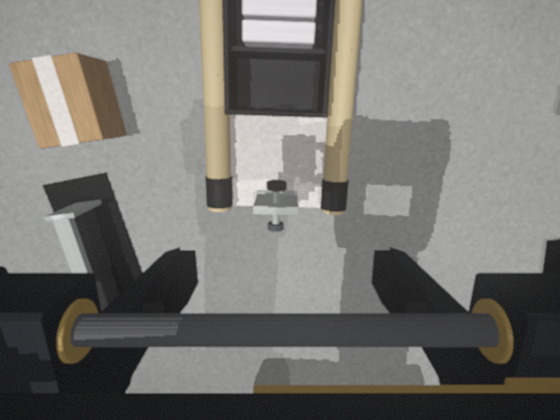

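```bash
python3 - <<'E'
from h import *
crop('pics/w2.png','pics/w2a.png',195,0,170,125,4.6)
crop('pics/w2.png','pics/w2b.png',195,100,170,125,4.6)
E
```

```text
(no output)
```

View pics/w2a.png

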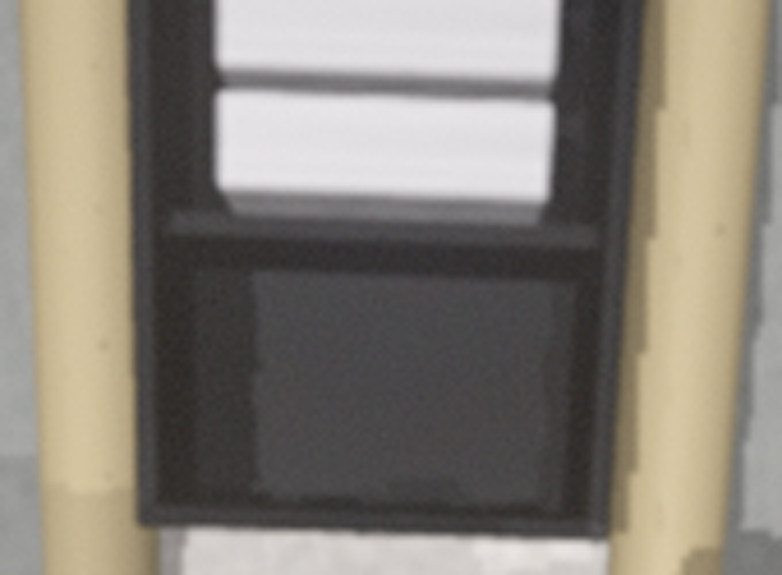

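View pics/w2b.png

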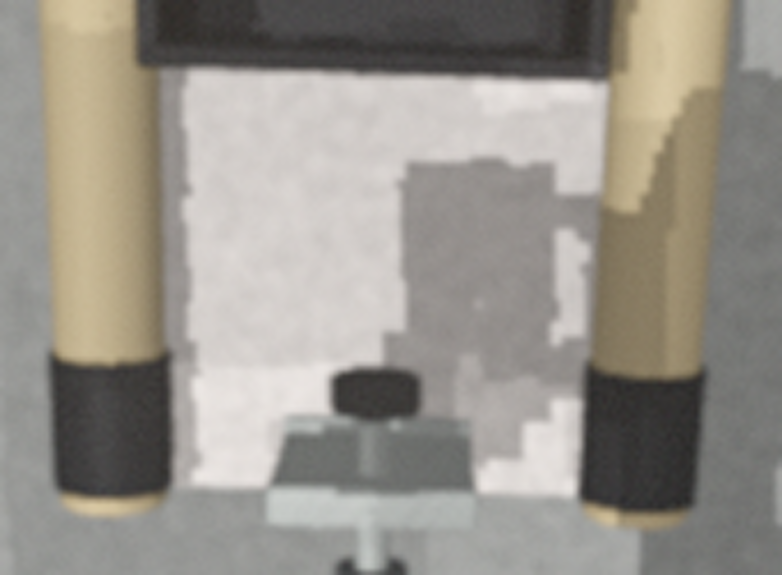

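```bash
python3 - <<'E'
from h import *
p=load('w2');a=C(p,195,0,4.6);b=C(p,195,100,4.6);T=camera_params('top');tr=C(T,195,80,4);S=camera_params('scene');sr=C(S,140,200,4)
for n,c,q,z in [('FL',a,(138,525),.1),('FR',a,(607,537),.1),('FiL',a,(158,510),.1),('BL up',a,(130,20),.1),('BR up',a,(640,20),.1),
 ('divL',a,(160,243),.1),('divR',a,(600,247),.1),('floor FL',a,(195,500),.044),
 ('pipeL in0',b,(160,80),.054),('pipeL in1',b,(165,350),.054),('pipeR in0',b,(612,80),.054),('pipeR in1',b,(590,370),.054),
 ('pipe end L',b,(115,495),.054),('pipe end R',b,(640,512),.054),
 ('stop front L',b,(268,495),.095),('stop front R',b,(476,500),.095),('bumper top L',b,(333,373),.093),('bumper R',b,(418,373),.093)]:
    print(n,c.z(q,z)*1000)
def t3(a,A,b,B,n):
    X,e=tri(a.p,a.px(A),b.p,b.px(B)); print(n,X*1000,'err',e*1000)
t3(a,(138,525),sr,(519,252),'FL s');t3(a,(607,537),sr,(434,134),'FR s')
t3(a,(138,525),tr,(121,345),'FL t');t3(a,(607,537),tr,(289,372),'FR t')
E
```

```text
FL [693.5401 115.7368 100.    ]
FR [686.4307  17.1522 100.    ]
FiL [696.3535 111.2363 100.    ]
BL up [786.4533 107.8156 100.    ]
BR up [781.7971   9.9312 100.    ]
divL [747.2492 105.8526 100.    ]
divR [742.3468  18.0318 100.    ]
floor FL [698.5096 111.1883  44.    ]
pipeL in0 [689.6318 119.0366  54.    ]
pipeL in1 [623.7639 124.1843  54.    ]
pipeR in0 [684.4719  10.2388  54.    ]
pipeR in1 [613.4815  16.433   54.    ]
pipe end L [586.0217 140.9511  54.    ]
pipe end R [574.8675   3.8062  54.    ]
stop front L [596.3824  96.1702  95.    ]
stop front R [592.8804  47.8799  95.    ]
bumper top L [624.1243  79.3697  93.    ]
bumper R [623.2068  59.985   93.    ]
FL s [693.3819 116.5823  95.7093] err 0.3172707328205986
FR s [685.4985  16.8324  92.811 ] err 1.8758037788688007
FL t [693.2138 116.7413  84.3973] err 3.565291188236586
FR t [683.9386  13.9127  55.9808] err 5.181038092626741
```

```bash
python3 - <<'E'
from h import *
p=load('w2');T=camera_params('top');tr=C(T,195,80,4);S=camera_params('scene');sr=C(S,140,200,4)
def ang(c,A,B,z,n):
    X,Y=c.z(A,z),c.z(B,z); d=X-Y; print(n,X*1000,Y*1000,np.arctan2(d[1],d[0]))
ang(tr,(101,100),(67,460),.054,'L out');ang(tr,(142,90),(108,470),.054,'L in');ang(tr,(362,105),(337,480),.054,'R out');ang(tr,(318,105),(289,480),.054,'R in')
ang(sr,(285,435),(625,236),.065,'s L');ang(sr,(190,256),(505,80),.06,'s R')
# edge lines via wrist pic
im=cv2.imread('pics/w2.png'); 
a=C(p,195,0,4.6)
for A,B,n in [((22,30),(45,570),'Lout'),((770,30),(728,480),'Rout')]: ang(a,A,B,.054,n)
E
```

```text
L out [858.481  133.8739  54.    ] [629.2241 151.0659  54.    ] -0.07484996327050975
L in [864.8667 108.236   54.    ] [622.8877 126.0647  54.    ] -0.07354591929625412
R out [853.9371 -29.7086  54.    ] [615.7929 -12.8358  54.    ] -0.07073297323026567
R in [854.1488  -2.1543  54.    ] [615.9895  16.2477  54.    ] -0.0771143347829739
s L [863.3145 115.429   65.    ] [624.2517 136.3569  65.    ] -0.08731874976533854
s R [846.9516 -19.6987  60.    ] [611.9904  -4.2843  60.    ] -0.06551033247309943
Lout [798.6203 138.8449  54.    ] [683.9746 147.5609  54.    ] -0.07587945769440305
Rout [790.8113 -25.3308  54.    ] [696.9381 -17.4784  54.    ] -0.08345414068881969
```

jog_arm --pt "1 -183.4 256 -40 0.136" --pt "1 -183.4 256 -40 0.136" --pt "1 -183.4 256 -60 0.136" --pt "1 -183.4 256 -80 0.136" --pt "1 -183.4 256 -100 0.136" --pt "1 -183.4 256 -120 0.136" --pt "1 -183.4 256 -140 0.136" --pt "1 -183.4 256 -180 0.136" --pt "1 -183.4 256 -210 0.136" --pt "1 -183.4 256 -210 0.136" --force 60

```text
t: 4.25
tool_pos: [0.4337, 0.3159, 0.0656]
ee_rot: [3.139, 0.007, 0.087]
wrist_force: [-0.4, -0.4, 0.1]
finger_gap: 0.0882
```

```bash
python3 -c "
from h import *
snap('top','t3')
crop('pics/t3.png','pics/t3c.png',90,190,110,130,4.5)"
```

```text
t 4.25 tool [0.4337 0.3159 0.0656] [3.1394 0.0067 0.0874] F [-0.4052 -0.4229  0.0631] gap 0.08822716539727778
```

View pics/t3c.png

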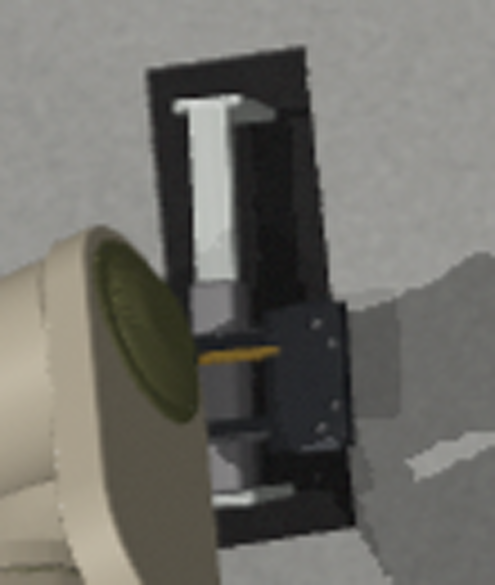

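jog_arm --pt "1 0 0 -29.5 0" --pt "1 0 0 -29.5 0" --pt "1 0 0 -29.5 0" --pt "-1 0 0 -29.5 0" --pt "-1 0 0 -29.5 0" --pt "-1 0 0 -29.5 0" --pt "-1 0 0 -29.5 0" --pt "-1 0 0 -29.5 0" --force 60

```text
t: 5.1
tool_pos: [0.4366, 0.316, 0.0394]
ee_rot: [-3.142, -0.0, 0.085]
wrist_force: [-0.9, 0.1, -0.2]
finger_gap: 0.0502
```

jog_arm --pt "-1 0 0 0 0" --pt "-1 0 0 0 0" --pt "-1 0 0 0 0" --pt "-1 0 0 0 0" --pt "-1 0 0 0 0" --pt "-1 0 0 0 0" --pt "-1 0 0 0 0"

```text
t: 5.8
tool_pos: [0.4366, 0.316, 0.0392]
ee_rot: [-3.142, 0.0, 0.085]
wrist_force: [0.0, 0.4, -0.3]
finger_gap: 0.0234
```

jog_arm --pt "-1 0 0 20 0" --pt "-1 0 0 50 0" --pt "-1 0 0 90 0" --pt "-1 0 0 131 0" --pt "-1 0 0 131 0" --pt "-1 0 0 131 0"

```text
t: 6.4
tool_pos: [0.4364, 0.3159, 0.17]
ee_rot: [-3.142, -0.0, 0.085]
wrist_force: [-0.0, 0.2, -2.9]
finger_gap: 0.0235
```

```bash
python3 -c "
from h import *
snap('scene','s4');snap('wrist','w4')
crop('pics/s4.png','pics/s4c.png',320,180,160,160,3.7)"
```

```text
t 6.4 tool [0.4364 0.3159 0.17  ] [-3.1416 -0.      0.0848] F [-0.03    0.1917 -2.9447] gap 0.023454365770739574
t 6.45 tool [0.4359 0.3157 0.1689] [3.1409 0.0022 0.0848] F [-0.1114 -0.1977 -3.2483] gap 0.023247599924785752
```

View pics/s4c.png

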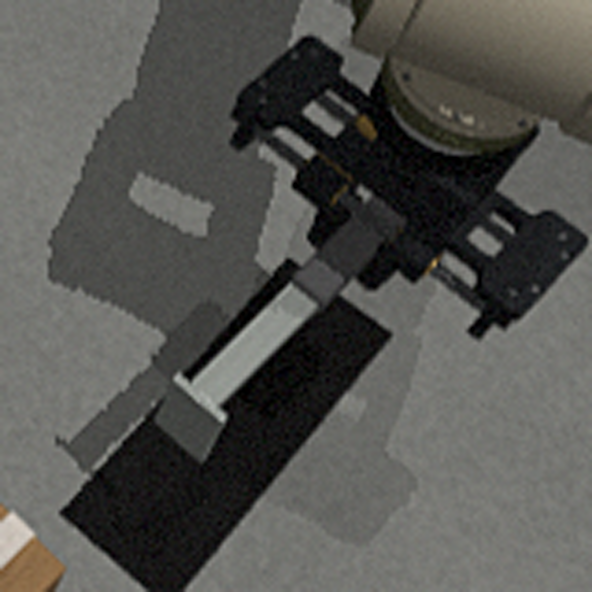

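View pics/w4.png

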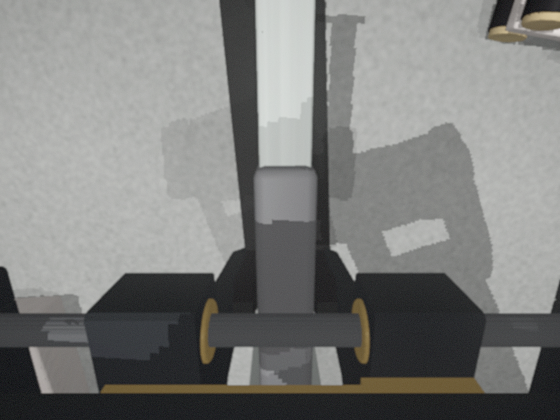

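```bash
python3 - <<'E'
from h import *
p=load('s4');c=C(p,320,180,3.7)
g=np.array([.4364,.3159,.189]);y=.085
def H(x,yy,z): return g+np.array([x*np.cos(y)-yy*np.sin(y),x*np.sin(y)+yy*np.cos(y),z])
for q in [(.153,-.018,.005),(.153,.018,.005),(.153,-.018,-.055),(.153,.018,-.055),(.055,-.012,.012),(.055,.012,.012)]:
    u=proj(p,H(*q)); print(q,((u[0]-320+.5)*3.7-.5,(u[1]-180+.5)*3.7-.5))
print([c.px(a) for a in [(176,376),(225,418)]])
E
```

```text
(0.153, -0.018, 0.005) (np.float64(171.26906183317365), np.float64(376.7413421864794))
(0.153, 0.018, 0.005) (np.float64(221.64950048500492), np.float64(421.62935991668957))
(0.153, -0.018, -0.055) (np.float64(150.01111824395934), np.float64(417.651306020935))
(0.153, 0.018, -0.055) (np.float64(197.07198173925738), np.float64(460.5865297491294))
(0.055, -0.012, 0.012) (np.float64(290.41897706355417), np.float64(273.3399374679213))
(0.055, 0.012, 0.012) (np.float64(323.99534198476806), np.float64(300.8652426890123))
[(367.2027027027027, 281.2567567567568), (380.44594594594594, 292.6081081081081)]
```

jog_arm --pt "-1 14 -24 0 -0.016" --pt "-1 27 -48 0 -0.032" --pt "-1 41 -72 0 -0.048" --pt "-1 54 -96 0 -0.064" --pt "-1 68 -120 0 -0.08" --pt "-1 82 -145 0 -0.097" --pt "-1 95 -169 0 -0.113" --pt "-1 109 -193 0 -0.129" --pt "-1 136 -240.5 0 -0.161" --pt "-1 136 -240.5 0 -0.161"

```text
t: 7.5
tool_pos: [0.5738, 0.0715, 0.1682]
ee_rot: [3.141, 0.002, -0.081]
wrist_force: [0.1, 0.6, -2.3]
finger_gap: 0.0234
```

jog_arm --pt "-1 0 0 -5 0" --pt "-1 0 0 -15 0" --pt "-1 0 0 -20 0" --pt "-1 0 0 -20 0"

```text
t: 7.9
tool_pos: [0.5716, 0.0765, 0.1489]
ee_rot: [-3.142, 0.002, -0.075]
wrist_force: [0.5, 0.5, -1.4]
finger_gap: 0.0233
```

```bash
python3 -c "
from h import *
snap('scene','s5');snap('top','t5')
crop('pics/s5.png','pics/s5c.png',140,180,200,150,4)
crop('pics/t5.png','pics/t5c.png',195,80,110,145,4)"
```

```text
t 7.9 tool [0.5716 0.0765 0.1489] [-3.1415  0.0025 -0.0748] F [ 0.5454  0.526  -1.4048] gap 0.023315100598333312
t 7.95 tool [0.5721 0.0764 0.1497] [-3.1416  0.0012 -0.075 ] F [ 0.2114 -0.0723 -1.8303] gap 0.02317658797593934
```

View pics/s5c.png

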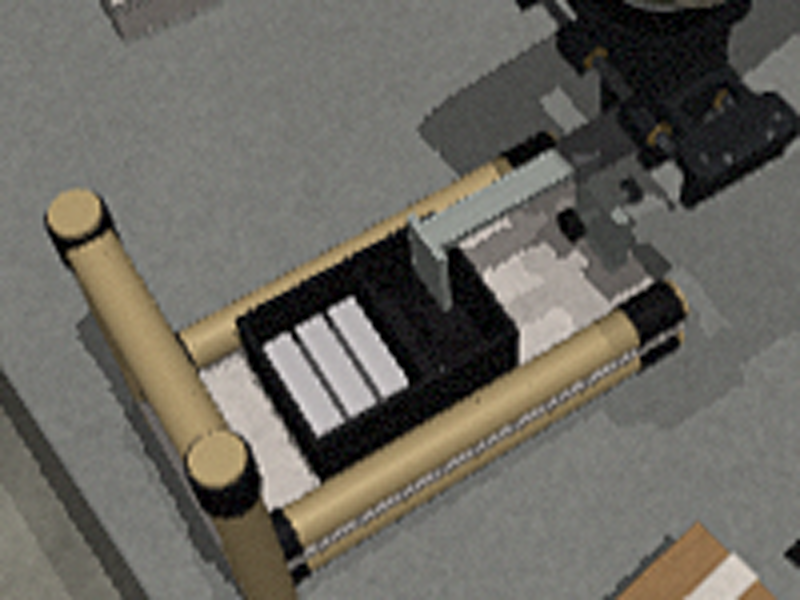

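View pics/t5c.png

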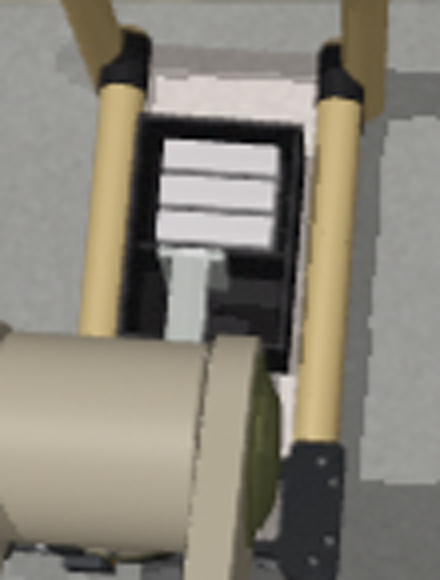

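```bash
python3 - <<'E'
from h import *
T=load('t5');tr=C(T,195,80,4);S=load('s5');sr=C(S,140,180,4)
A=tr.z((160,252),.174);B=tr.z((228,256),.174);print(A,B,(A+B)/2)
for q in [(408,215),(444,250)]: print(sr.z(q,.174))
print(sr.z((447,308),.114))
E
```

```text
[0.7217 0.0818 0.174 ] [0.7192 0.0448 0.174 ] [0.7205 0.0633 0.174 ]
[0.7225 0.0498 0.174 ]
[0.7196 0.0807 0.174 ]
[0.7232 0.0853 0.114 ]
```

jog_arm --pt "-1 0 0 -8 0" --pt "-1 0 0 -16 0" --pt "-1 0 0 -24 0" --pt "-1 0 0 -32 0" --pt "-1 0 0 -40 0" --pt "-1 0 0 -48 0" --pt "-1 0 0 -56 0" --pt "-1 0 0 -56 0" --pt "-1 0 0 -56 0"

```text
t: 8.9
tool_pos: [0.5726, 0.0755, 0.0942]
ee_rot: [-3.142, -0.0, -0.076]
wrist_force: [-0.4, -0.5, -1.7]
finger_gap: 0.0235
```

```bash
python3 -c "
from h import *
snap('scene','s6')
crop('pics/s6.png','pics/s6c.png',140,180,200,150,4)"
```

```text
t 8.9 tool [0.5726 0.0755 0.0942] [-3.1416 -0.     -0.0762] F [-0.361  -0.4978 -1.6667] gap 0.02345285215895217
```

View pics/s6c.png

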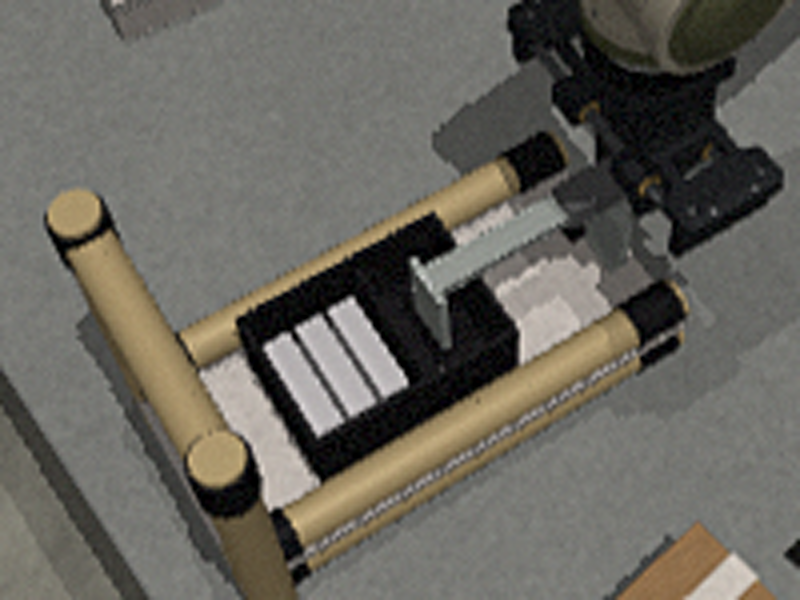

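jog_arm --pt "-1 -2 0.2 0 0" --pt "-1 -4 0.3 0 0" --pt "-1 -6 0.5 0 0" --pt "-1 -8 0.6 0 0" --pt "-1 -10 0.8 0 0" --pt "-1 -12 0.9 0 0" --pt "-1 -13 1.0 0 0" --pt "-1 -14 1.1 0 0" --pt "-1 -15 1.1 0 0" --pt "-1 -16 1.2 0 0"

```text
t: 9.95
tool_pos: [0.5565, 0.0767, 0.0942]
ee_rot: [-3.142, -0.0, -0.076]
wrist_force: [0.6, 1.1, -1.9]
finger_gap: 0.0233
```

jog_arm --pt "-1 -1 0.1 0 0" --pt "-1 -2 0.2 0 0" --pt "-1 -3 0.2 0 0" --pt "-1 -4 0.3 0 0" --pt "-1 -5 0.4 0 0" --pt "-1 -6 0.5 0 0"

```text
t: 10.55
tool_pos: [0.5505, 0.0772, 0.0942]
ee_rot: [-3.142, 0.0, -0.076]
wrist_force: [0.5, -0.2, -1.9]
finger_gap: 0.0229
```

jog_arm --pt "-1 -1 0.1 0 0" --pt "-1 -2 0.2 0 0" --pt "-1 -3 0.2 0 0" --pt "-1 -4 0.3 0 0" --pt "-1 -5 0.4 0 0" --pt "-1 -6 0.5 0 0"

```text
t: 11.15
tool_pos: [0.5447, 0.0776, 0.0943]
ee_rot: [3.142, -0.001, -0.076]
wrist_force: [2.5, -0.0, -2.2]
finger_gap: 0.0231
```

jog_arm --pt "-1 -1 0.1 0 0" --pt "-1 -2 0.2 0 0" --pt "-1 -3 0.2 0 0" --pt "-1 -4 0.3 0 0" --pt "-1 -5 0.4 0 0" --pt "-1 -6 0.5 0 0"

```text
t: 11.75
tool_pos: [0.5385, 0.0782, 0.0942]
ee_rot: [-3.142, -0.0, -0.076]
wrist_force: [2.6, -1.0, -2.7]
finger_gap: 0.0233
```

jog_arm --pt "-1 -1.5 0.1 0 0" --pt "-1 -3 0.2 0 0" --pt "-1 -4.5 0.3 0 0" --pt "-1 -6 0.5 0 0" --pt "-1 -7.5 0.6 0 0" --pt "-1 -9 0.7 0 0" --pt "-1 -10.5 0.8 0 0" --pt "-1 -12 0.9 0 0" --pt "-1 -13.5 1.0 0 0" --pt "-1 -15 1.1 0 0"

```text
t: 12.75
tool_pos: [0.5235, 0.0793, 0.0942]
ee_rot: [-3.142, -0.0, -0.076]
wrist_force: [2.9, -0.4, -2.3]
finger_gap: 0.0236
```

jog_arm --pt "-1 -1.5 0.1 0 0" --pt "-1 -3 0.2 0 0" --pt "-1 -4.5 0.3 0 0" --pt "-1 -6 0.5 0 0" --pt "-1 -7.5 0.6 0 0" --pt "-1 -9 0.7 0 0" --pt "-1 -10.5 0.8 0 0" --pt "-1 -12 0.9 0 0" --pt "-1 -13.5 1.0 0 0" --pt "-1 -15 1.1 0 0"

```text
t: 13.75
tool_pos: [0.5084, 0.0804, 0.0942]
ee_rot: [3.142, -0.0, -0.076]
wrist_force: [3.2, 0.5, -2.8]
finger_gap: 0.0236
```

```bash
python3 -c "
from h import *
snap('scene','s7');snap('wrist','w7')
crop('pics/s7.png','pics/s7c.png',140,180,200,150,4)"
```

```text
t 13.75 tool [0.5084 0.0804 0.0942] [ 3.1416 -0.     -0.0762] F [ 3.2119  0.5021 -2.8259] gap 0.023629535859365402
t 13.8 tool [0.5082 0.0805 0.0942] [ 3.1416  0.0004 -0.0762] F [ 2.2589 -0.0969 -2.9295] gap 0.02312522950776261
```

View pics/s7c.png

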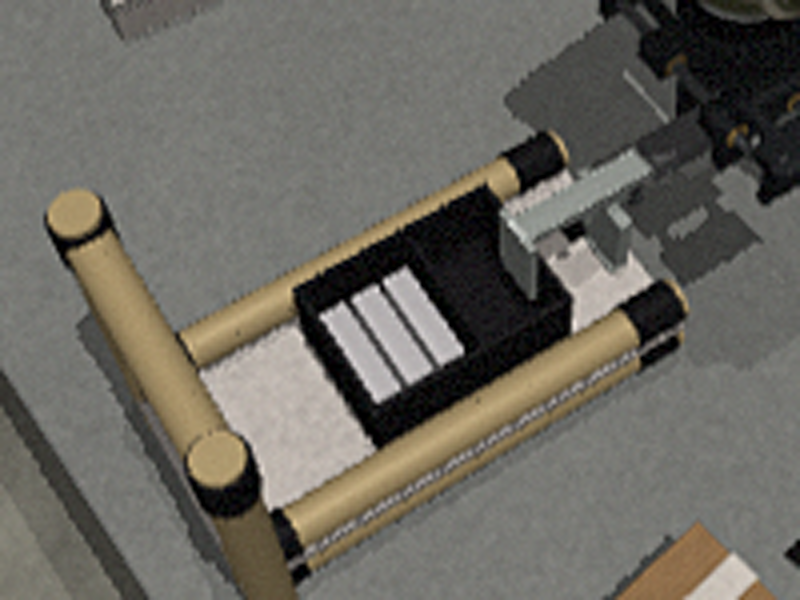

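View pics/w7.png

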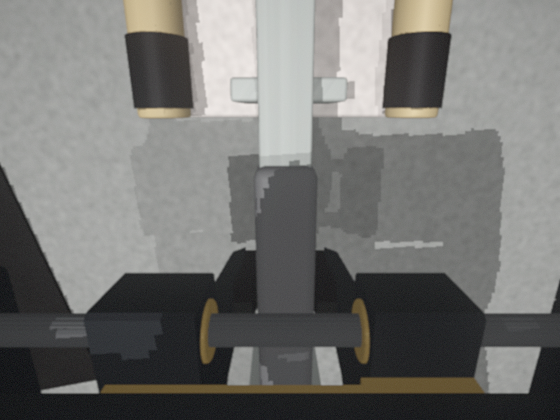

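jog_arm --pt "-1 -1.2 0.1 0 0" --pt "-1 -2.4 0.2 0 0" --pt "-1 -3.6 0.3 0 0" --pt "-1 -4.8 0.4 0 0" --pt "-1 -6 0.5 0 0" --pt "-1 -7.2 0.6 0 0" --pt "-1 -8.4 0.6 0 0" --pt "-1 -9.6 0.7 0 0" --pt "-1 -10.8 0.8 0 0" --pt "-1 -12 0.9 0 0"

```text
t: 14.85
tool_pos: [0.4965, 0.0813, 0.0942]
ee_rot: [3.142, -0.0, -0.076]
wrist_force: [3.2, -0.2, -2.6]
finger_gap: 0.0237
```

jog_arm --pt "-1 -0.6 0 0 0" --pt "-1 -1.2 0.1 0 0" --pt "-1 -1.8 0.1 0 0" --pt "-1 -2.4 0.2 0 0" --pt "-1 -3 0.2 0 0"

```text
t: 15.35
tool_pos: [0.4935, 0.0815, 0.0942]
ee_rot: [-3.142, -0.0, -0.076]
wrist_force: [2.7, -1.6, -3.2]
finger_gap: 0.0231
```

jog_arm --pt "-1 -0.6 0 0 0" --pt "-1 -1.2 0.1 0 0" --pt "-1 -1.8 0.1 0 0" --pt "-1 -2.4 0.2 0 0" --pt "-1 -3 0.2 0 0"

```text
t: 15.85
tool_pos: [0.4905, 0.0817, 0.0942]
ee_rot: [-3.142, -0.0, -0.076]
wrist_force: [2.6, -0.4, -3.0]
finger_gap: 0.0232
```

jog_arm --pt "-1 -0.5 0 0 0" --pt "-1 -1 0.1 0 0" --pt "-1 -1.5 0.1 0 0"

```text
t: 16.15
tool_pos: [0.489, 0.0818, 0.0942]
ee_rot: [-3.142, -0.0, -0.076]
wrist_force: [3.5, 0.1, -3.1]
finger_gap: 0.0233
```

jog_arm --pt "-1 -0.5 0 0 0" --pt "-1 -1 0.1 0 0" --pt "-1 -1.5 0.1 0 0"

```text
t: 16.45
tool_pos: [0.4875, 0.0819, 0.0942]
ee_rot: [3.142, 0.0, -0.076]
wrist_force: [3.5, 0.2, -2.9]
finger_gap: 0.0232
```

jog_arm --pt "-1 -0.5 0 0 0" --pt "-1 -1 0.1 0 0" --pt "-1 -1.5 0.1 0 0"

```text
t: 16.75
tool_pos: [0.486, 0.082, 0.0942]
ee_rot: [3.142, 0.0, -0.076]
wrist_force: [2.9, -0.7, -2.7]
finger_gap: 0.0237
```

jog_arm --pt "-1 -0.5 0 0 0" --pt "-1 -1 0.1 0 0" --pt "-1 -1.5 0.1 0 0"

```text
t: 17.05
tool_pos: [0.4845, 0.0821, 0.0942]
ee_rot: [3.142, 0.0, -0.076]
wrist_force: [3.6, 0.4, -3.2]
finger_gap: 0.0232
```

jog_arm --pt "-1 -0.5 0 0 0" --pt "-1 -1 0.1 0 0" --pt "-1 -1.5 0.1 0 0"

```text
t: 17.35
tool_pos: [0.483, 0.0822, 0.0942]
ee_rot: [-3.142, 0.0, -0.076]
wrist_force: [2.8, 0.2, -2.9]
finger_gap: 0.0235
```

jog_arm --pt "-1 -0.5 0 0 0" --pt "-1 -1 0.1 0 0" --pt "-1 -1 0.1 0 0"

```text
t: 17.65
tool_pos: [0.482, 0.0823, 0.0942]
ee_rot: [3.142, 0.0, -0.076]
wrist_force: [2.1, -0.3, -2.6]
finger_gap: 0.0235
```

jog_arm --pt "-1 -0.5 0 0 0" --pt "-1 -1 0.1 0 0" --pt "-1 -1.2 0.1 0 0"

```text
t: 17.95
tool_pos: [0.4808, 0.0824, 0.0942]
ee_rot: [3.142, -0.0, -0.076]
wrist_force: [2.5, 0.4, -2.0]
finger_gap: 0.0235
```

jog_arm --pt "-1 -0.5 0 0 0" --pt "-1 -1 0.1 0 0" --pt "-1 -1.2 0.1 0 0"

```text
t: 18.25
tool_pos: [0.4796, 0.0825, 0.0942]
ee_rot: [-3.142, 0.0, -0.076]
wrist_force: [3.4, -0.2, -2.6]
finger_gap: 0.0229
```

jog_arm --pt "-1 -0.5 0 0 0" --pt "-1 -1 0.1 0 0" --pt "-1 -1.2 0.1 0 0"

```text
t: 18.55
tool_pos: [0.479, 0.0825, 0.0944]
ee_rot: [-3.142, -0.002, -0.076]
wrist_force: [7.1, -1.0, -4.5]
finger_gap: 0.0234
```

jog_arm --pt "-1 -0.4 0 0 0" --pt "-1 -0.4 0 0 0"

```text
t: 18.75
tool_pos: [0.4789, 0.0825, 0.0944]
ee_rot: [-3.142, -0.002, -0.076]
wrist_force: [7.2, -1.2, -4.8]
finger_gap: 0.0233
```

jog_arm --pt "-1 -0.5 0 0 0" --pt "-1 -0.5 0 0 0" --pt "-1 -0.5 0 0 0"

```text
t: 19.05
tool_pos: [0.4787, 0.0825, 0.0945]
ee_rot: [-3.142, -0.003, -0.076]
wrist_force: [9.1, -0.4, -5.5]
finger_gap: 0.0231
```

jog_arm --pt "-1 0 0 0 0" --pt "-1 0 0 0 0" --pt "-1 0 0 0 0" --pt "-1 0 0 0 0" --pt "-1 0 0 0 0"

```text
t: 19.55
tool_pos: [0.4786, 0.0825, 0.0945]
ee_rot: [-3.142, -0.003, -0.076]
wrist_force: [8.5, -0.5, -5.5]
finger_gap: 0.0235
```

jog_arm --pt "-1 0 0 0 0" --pt "-1 0 0 0 0" --pt "-1 0 0 0 0" --pt "-1 0 0 0 0" --pt "-1 0 0 0 0"

```text
t: 20.05
tool_pos: [0.4786, 0.0825, 0.0945]
ee_rot: [-3.142, -0.003, -0.076]
wrist_force: [8.3, 0.1, -4.7]
finger_gap: 0.0235
```

```bash
python3 -c "
from h import *
snap('scene','s8')
crop('pics/s8.png','pics/s8c.png',190,180,160,120,5)"
```

```text
t 20.05 tool [0.4786 0.0825 0.0945] [-3.1415 -0.0029 -0.0763] F [ 8.2884  0.1405 -4.7023] gap 0.023475655333854983
```

View pics/s8c.png

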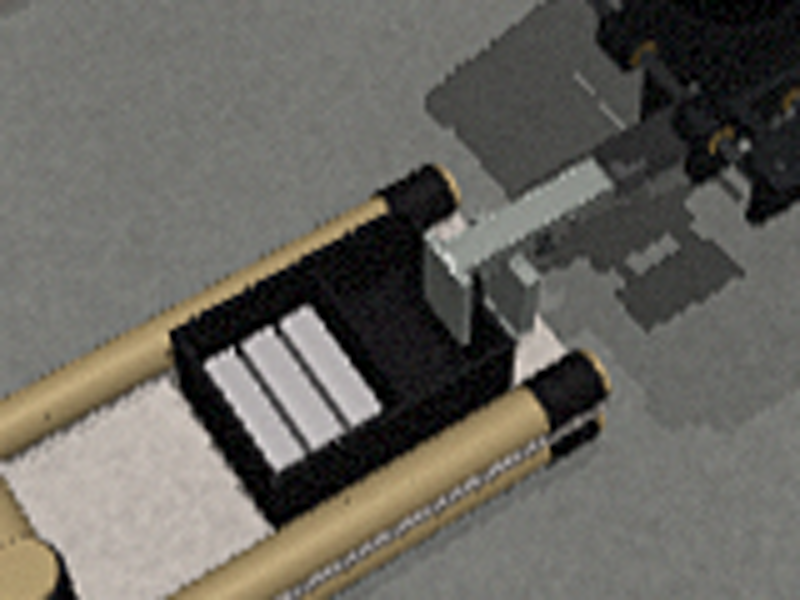

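jog_arm --pt "-1 0 0 0 0" --pt "-1 0 0 0 0" --pt "-1 0.5 0 0 0" --pt "-1 1 -0.1 0 0" --pt "-1 1.5 -0.1 0 0" --pt "-1 3 -0.2 0 0" --pt "-1 6 -0.5 0 0" --pt "-1 10 -0.8 0 0" --pt "-1 14 -1.1 0 0" --pt "-1 14 -1.1 0 0"

```text
t: 21.1
tool_pos: [0.492, 0.0814, 0.0942]
ee_rot: [3.142, -0.0, -0.076]
wrist_force: [-0.4, 1.1, -2.1]
finger_gap: 0.0236
```

jog_arm --pt "-1 0 0 8 0" --pt "-1 0 0 16 0" --pt "-1 0 0 26 0" --pt "-1 0 0 36 0" --pt "-1 0 0 48 0" --pt "-1 0 0 60 0" --pt "-1 0 0 75 0" --pt "-1 0 0 75 0" --pt "-1 0 0 75 0"

```text
t: 22.0
tool_pos: [0.4915, 0.0815, 0.1693]
ee_rot: [3.142, -0.0, -0.076]
wrist_force: [-0.5, 0.1, -1.4]
finger_gap: 0.0234
```

```bash
python3 -c "
from h import *
snap('scene','s9');snap('wrist','w9')
crop('pics/s9.png','pics/s9c.png',190,180,160,120,5)"
```

```text
t 22.0 tool [0.4915 0.0815 0.1693] [ 3.1416 -0.0003 -0.0762] F [-0.4962  0.0687 -1.3706] gap 0.02337971465974446
t 22.05 tool [0.4913 0.0815 0.1688] [ 3.1416  0.0007 -0.0762] F [-0.5304 -0.202  -2.5793] gap 0.0233224938110653
```

View pics/s9c.png

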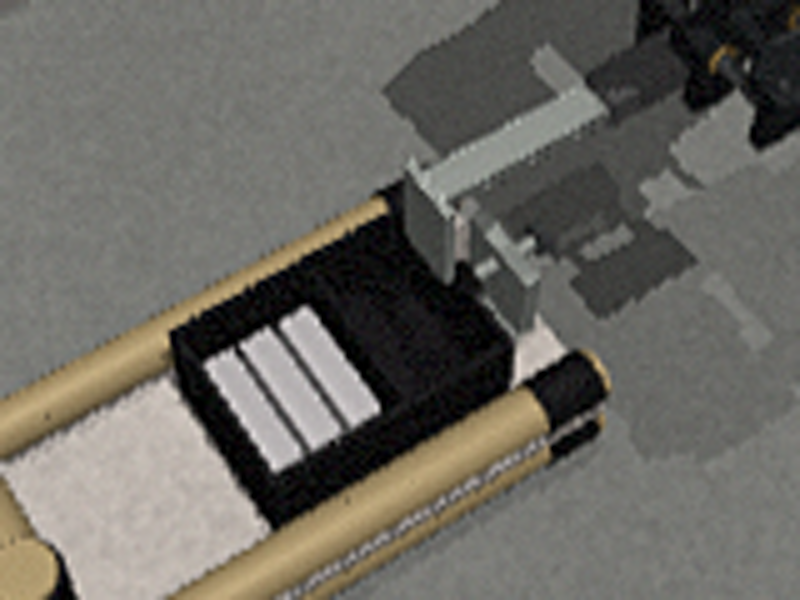

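```bash
python3 - <<'E'
from h import *
p=load('s9')
g=np.array([.4915,.0815,.1883]);y=-.0762
def H(x,yy,z): return g+np.array([x*np.cos(y)-yy*np.sin(y),x*np.sin(y)+yy*np.cos(y),z])
for q in [(.153,-.018,.005),(.153,.018,.005),(.153,-.018,-.055),(.153,.018,-.055),(.055,-.012,.012),(.055,.012,.012)]:
    u=proj(p,H(*q)); print(q,((u[0]-190+.5)*5-.5,(u[1]-180+.5)*5-.5))
def cr(f,d): crop(f,d,220,0,130,250,2.4)
cr('pics/w4.png','pics/a.png');cr('pics/w9.png','pics/b.png')
cv2.imwrite('pics/ab.png',np.hstack([cv2.imread('pics/a.png'),cv2.imread('pics/b.png')]))
E
```

```text
(0.153, -0.018, 0.005) (np.float64(401.58773808877254), np.float64(160.65389024239263))
(0.153, 0.018, 0.005) (np.float64(444.9431738933485), np.float64(215.99430396669686))
(0.153, -0.018, -0.055) (np.float64(400.71712815442436), np.float64(228.76029261149822))
(0.153, 0.018, -0.055) (np.float64(441.7548043674212), np.float64(282.3407386346329))
(0.055, -0.012, 0.012) (np.float64(581.589309564939), np.float64(67.83425222627326))
(0.055, 0.012, 0.012) (np.float64(611.7520535432949), np.float64(102.52080641370324))
```

View pics/ab.png

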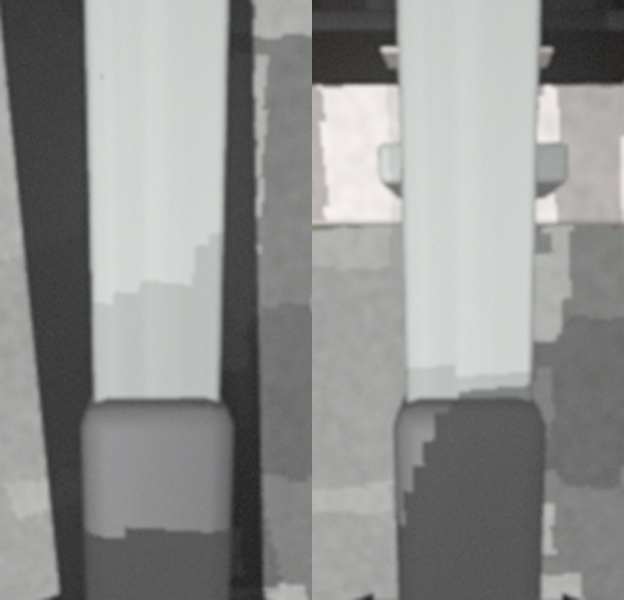

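jog_arm --pt "-1 -5 24 0 0.02" --pt "-1 -10 48 0 0.04" --pt "-1 -15 72 0 0.06" --pt "-1 -20 96 0 0.08" --pt "-1 -25 120 0 0.1" --pt "-1 -31 145 0 0.121" --pt "-1 -37 170 0 0.141" --pt "-1 -42 195 0 0.161" --pt "-1 -51 235.7 0 0.201" --pt "-1 -51 235.7 0 0.201"

```text
t: 23.1
tool_pos: [0.439, 0.3204, 0.1684]
ee_rot: [-3.141, 0.001, 0.13]
wrist_force: [0.0, -1.5, -1.8]
finger_gap: 0.0234
```

jog_arm --pt "-1 0 0 -20 0" --pt "-1 0 0 -40 0" --pt "-1 0 0 -60 0" --pt "-1 0 0 -80 0" --pt "-1 0 0 -100 0" --pt "-1 0 0 -115 0" --pt "-1 0 0 -120 0" --pt "-1 0 0 -120 0" --pt "-1 0 0 -120 0"

```text
t: 24.0
tool_pos: [0.4409, 0.3172, 0.0498]
ee_rot: [-3.141, -0.001, 0.125]
wrist_force: [-0.0, -1.4, -2.3]
finger_gap: 0.0233
```

```bash
python3 -c "
from h import *
snap('wrist','w10');snap('scene','s10')
crop('pics/s10.png','pics/s10c.png',310,220,140,130,4)"
```

```text
t 24.0 tool [0.4409 0.3172 0.0498] [-3.1414 -0.0008  0.1246] F [-0.044  -1.3675 -2.3233] gap 0.023288616512885867
t 24.05 tool [0.441  0.3173 0.0499] [-3.1413 -0.0012  0.1247] F [ 0.0074  0.4194 -1.9602] gap 0.023657043754599746
```

View pics/s10c.png

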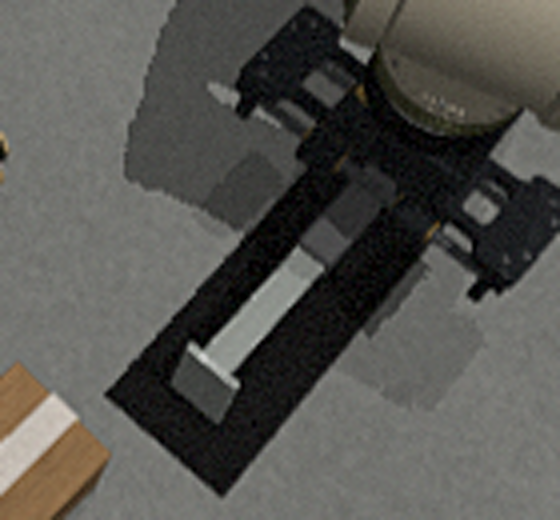

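Hook hangs well over the mat, 10 mm up; lowering onto it.

jog_arm --pt "-1 0 0 -3 0" --pt "-1 0 0 -6 0" --pt "-1 0 0 -8 0" --pt "-1 0 0 -9 0" --pt "-1 0 0 -10 0" --pt "-1 0 0 -10.5 0" --pt "-1 0 0 -10.5 0"

```text
t: 24.8
tool_pos: [0.4405, 0.3173, 0.0391]
ee_rot: [-3.142, -0.0, 0.125]
wrist_force: [-3.0, -0.0, 3.3]
finger_gap: 0.0233
```

jog_arm --pt "-0.3 0 0 0 0" --pt "-0.3 0 0 0 0" --pt "0 0 0 0 0" --pt "0.5 0 0 0 0" --pt "0.8 0 0 0 0" --pt "0.8 0 0 0 0" --pt "0.8 0 0 0 0" --pt "0.8 0 0 0 0"

```text
t: 25.6
tool_pos: [0.4406, 0.3172, 0.0387]
ee_rot: [3.142, -0.0, 0.125]
wrist_force: [-0.6, -0.7, -0.7]
finger_gap: 0.0769
```

jog_arm --pt "0.8 0 0 20 0" --pt "0.8 0 0 50 0" --pt "0.8 0 0 90 0" --pt "0.8 0 0 130 0" --pt "0.8 0 0 170 0" --pt "0.8 0 0 200 0" --pt "0.8 0 0 200 0" --pt "0.8 0 0 200 0" --pt "0.8 0 0 200 0"

```text
t: 26.5
tool_pos: [0.4401, 0.317, 0.2372]
ee_rot: [3.141, 0.003, 0.125]
wrist_force: [0.3, -0.7, -0.3]
finger_gap: 0.0789
```

```bash
python3 -c "
from h import *
snap('wrist','w11');snap('scene','s11');snap('top','t11')"
```

```text
t 26.5 tool [0.4401 0.317  0.2372] [3.1408 0.0025 0.1248] F [ 0.283  -0.7011 -0.2748] gap 0.07892901002465356
t 26.55 tool [0.4401 0.317  0.2372] [3.1408 0.0027 0.1247] F [-0.1528 -0.7981 -0.6666] gap 0.07959886517761133
t 26.6 tool [0.4402 0.317  0.2374] [3.1409 0.0024 0.1247] F [-0.3147  0.9469  0.3729] gap 0.07931996160513656
```

View pics/w11.png

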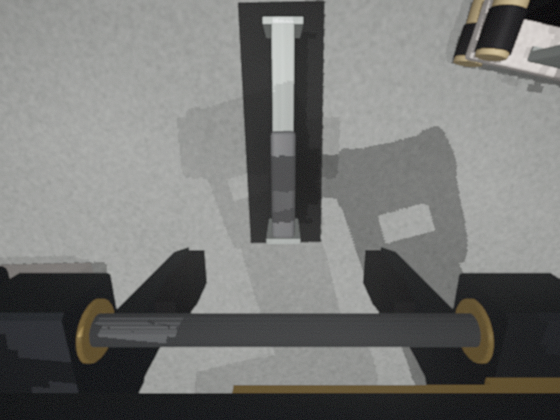

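View pics/s11.png

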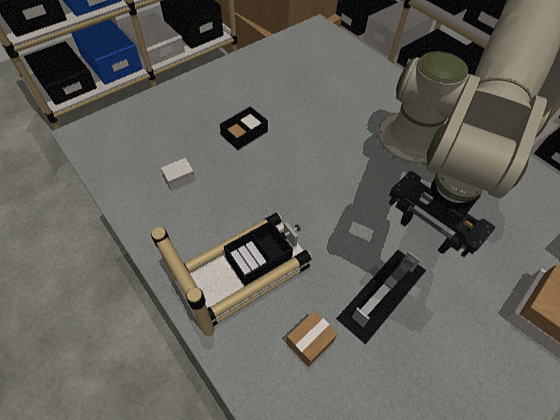

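jog_arm --pt "0.8 100 -245 20 -0.2" --pt "0.8 100 -245 20 -0.2" --pt "0.8 100 -245 20 -0.2" --pt "0.8 100 -245 20 -0.2" --pt "0.8 100 -245 20 -0.2" --pt "0.8 100 -245 20 -0.2" --pt "0.8 100 -245 20 -0.2" --pt "0.8 100 -245 20 -0.2" --pt "0.8 100 -245 20 -0.2" --pt "0.8 100 -245 20 -0.2"

```text
t: 27.65
tool_pos: [0.5402, 0.0736, 0.2587]
ee_rot: [-3.141, 0.0, -0.073]
wrist_force: [0.5, 0.5, 0.7]
finger_gap: 0.079
```

```bash
python3 -c "
from h import *
snap('wrist','w12')
crop('pics/w12.png','pics/w12c.png',195,0,180,140,4.2)
crop('pics/s11.png','pics/s11c.png',210,200,110,80,7)"
```

```text
t 27.65 tool [0.5402 0.0736 0.2587] [-3.1414  0.0001 -0.0732] F [0.5071 0.5196 0.709 ] gap 0.07896100886448304
```

View pics/w12c.png

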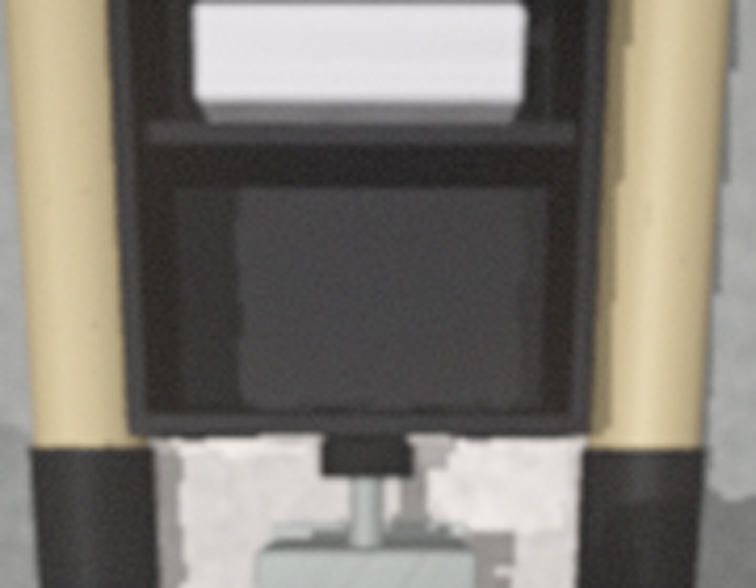

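View pics/s11c.png

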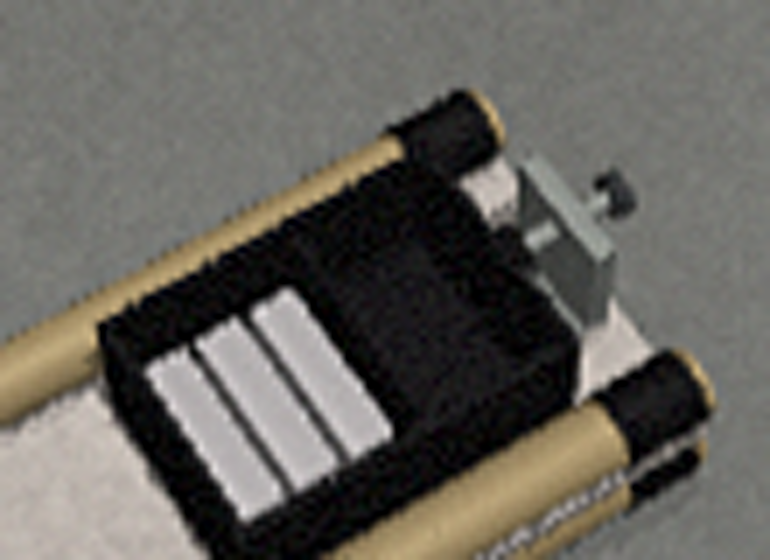

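```bash
python3 -c "
from station import *
print(close_job())"
```

```text
the job is handed in; nothing more can be done
None
```

The bin is home against the bumper, the drag hook is back on its mat, and the job was handed in at about 28 s.

- **Drag:** I put the hook's blade in the front pocket and pulled. Sliding friction read about 3 N. Contact showed as a rise to about 7 N with the hook nearly stopped. I then held 8–9 N for a little over a second. The highest force I read was 9.1 N; readings came only at the end of each move.
- **Bin:** after unhooking, the last pictures show it level, square in the lane and touching the bumper. The felt home position agreed within about 3 mm with where the camera put the bumper. During the hold, the downward force on the tool was about 2 N higher than while dragging. The blade was tugging slightly upward on the bin, but no lifting showed in the picture.
- **Hook:** it stands upright and did not slip in the grip.
    - At the start it stood about 7 mm behind the mat spot and 3° off the mat's line.
    - I set it between that pose and the exact mat spot: about 2 mm from the spot and 1° off the line.
- **Bystanders and checks:** the other bin and the boxes were not touched. One height check disagreed: two corners of the hook's handle and foot came out 7–19 mm low when measured from two views. The blade, which I could see more clearly, agreed with the stated heights, so I used those.

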